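# Offer the right pipe elbow up to the mister

## Task

Pick out the one pipe elbow whose socket fits snugly over the mister's spout, lift it over the seedling tray that stands between, and stop with it upright and centred just above the spout, a finger's width clear, its side outlet pointing to the mister's dial side. Finish while still holding it there steadily in the gripper, so that I can check the joint before it goes on. Do not touch the mister, the seedling tray or its labels at any time, and leave the other elbows and everything else on the bench where they are.

Things in the scene. Friction and masses are not known exactly. Their poses are not given: they have to be found in the camera images.
- elbow_a: loose grey pipe elbow, socket bore 30 mm, upright barrel 38 mm outside diameter, 80 mm tall, open socket (36 mm deep) below, flat capped top. Side outlet pipe 24 mm diameter, 40 mm up, reaching 48 mm from the barrel axis along body +x. Origin: centre of the underside, z up. About 0.12 kg. Stands on a 4 mm mat, in a row of three about 115 mm apart, order varies
- elbow_b: loose grey pipe elbow, socket bore 44 mm, upright barrel 52 mm outside diameter, 80 mm tall, open socket (36 mm deep) below, flat capped top. Side outlet pipe 24 mm diameter, 40 mm up, reaching 48 mm from the barrel axis along body +x. Origin: centre of the underside, z up. About 0.12 kg. Stands on a 4 mm mat, in a row of three about 115 mm apart, order varies
- elbow_c: loose grey pipe elbow, socket bore 55 mm, upright barrel 63 mm outside diameter, 80 mm tall, open socket (36 mm deep) below, flat capped top. Side outlet pipe 24 mm diameter, 40 mm up, reaching 48 mm from the barrel axis along body +x. Origin: centre of the underside, z up. About 0.12 kg. Stands on a 4 mm mat, in a row of three about 115 mm apart, order varies
- elbow_b_outlet (a point): mouth of the side outlet of elbow_b, 48 mm from its barrel axis and 40 mm above its underside
- mister: fixed orange tabletop mister: round base 170 mm diameter, 94 mm tall, with a cone on top (96 mm diameter at its foot) and an upright grey spout, 40 mm outside diameter, rim 165 mm above the origin. A black dial (28 mm diameter, 14 mm tall) on the flat shoulder, 66 mm from the axis along body +x, marks the dial side. Origin: centre of the underside. Left or right of the tray
- spout (a point): centre of the spout's rim (highest point of the mister), 169 mm above the bench; z up, x as the mister's
- seed_tray: fixed black seedling tray 360 (its x) by 140 (its y) by 50 mm tall, on the bench between mister and elbows. Three white plant labels stand in it, tops 150 mm above the bench, 45 mm wide along y, within 40 mm of its long centre line. Origin: centre of the underside
- spray_bottle: closed bottle 64 mm diameter, 170 mm tall, beyond the tray, origin under its centre; loose bystander, leave alone
- jar: closed jar 60 mm diameter, 80 mm tall, beyond the tray, origin under its centre; loose bystander, leave alone
- tape_roll: white roll 90 mm diameter, 25 mm tall, lying flat at the far right, origin under its centre; loose bystander, leave alone
- screwdriver: screwdriver lying along its x, at the far left, origin under its middle; loose bystander, leave alone
Things that resemble listed ones, but are neither listed nor needed, are in the scene too. What is shaped like the elbow_b but yellow is not meant. What is shaped like the elbow_c but pink is not meant.

How it is judged:
On the way, in this order (a step that is already met when the one before it is completed fails the run):
1. the fitting elbow is lifted clear of its mat in the gripper (height (world z) of elbow_b above 0.03 m and contact force between elbow_b and the fingers above 1 N), for 0.1 s.
2. it is carried over the seedling tray (y of elbow_b in the frame of seed_tray between -0.06 and 0.06 m and x of elbow_b in the frame of seed_tray between -0.2 and 0.2 m and height (world z) of elbow_b above 0.06 m), for 0.05 s.
At the end, for the whole second after the job is handed in: elbow_b is held still in the fingers, its barrel axis within 7 mm of the spout's axis and within 0.12 rad of upright, its underside 4 to 30 mm above the spout's rim, its outlet within 0.2 rad of the mister's dial direction, touching nothing but the fingers (horizontal distance between elbow_b and spout below 0.007 m and z of elbow_b in the frame of spout between 0.004 and 0.03 m and angle between elbow_b's own z axis and vertical below 0.12 rad and angle between the x axis of elbow_b and the x axis of mister, either way round below 0.2 rad and x of elbow_b_outlet in the frame of mister above 0.02 m and contact force between elbow_b and the fingers above 1 N and contact force between elbow_b and mister below 0.1 N and contact force between elbow_b and seed_tray below 0.1 N and contact force between elbow_b and elbow_a below 0.1 N and contact force between elbow_b and elbow_c below 0.1 N and linear speed of elbow_b below 0.02 m/s and angular speed of elbow_b below 0.15 rad/s); the arm keeps its last pose, push and grip.
It fails at once if the mister is touched (contact force between mister and anything else above 1 N).
It fails at once if the seedling tray or its labels are touched (contact force between seed_tray and anything else above 1 N).
It fails at once if another elbow is moved more than 30 mm or tipped over (distance of any of elbow_a, elbow_c from where it was at the start of the episode above 0.03 m or angle between any of elbow_a, elbow_c's own z axis and vertical above 0.4 rad).
It fails at once if a bystander is moved more than 30 mm or tipped over (distance of any of spray_bottle, jar, tape_roll, screwdriver from where it was at the start of the episode above 0.03 m or angle between any of spray_bottle, jar, tape_roll's own z axis and vertical above 0.4 rad).
It also fails if it takes over 40 s, if anything falls off the work surface, if the arm or the gripper's body presses on something with over 40 N, if the wrist force passes 120 N, or if a joint passes its speed limit or range.

## Robot

A 6-joint arm with a two-finger parallel gripper is mounted at the origin on the work surface. World frame = base frame: x ahead of the robot, y to its left, z up, the work surface at z = 0. Lengths are in m, angles in rad, forces in N, time in s.
With the tool pointing down it reaches from about 0.425 to 0.95 m from the base axis. Payload 3.5 kg.
Tool frame: the origin (TCP) lies midway between the tips of the shut fingers; the grasp point (between the pads) lies 19 mm behind it; z points along the fingers, y is the direction in which the jaws open and shut (so a half turn about z gives the same grasp; the last joint's range is limited). The gripper opens to 85 mm and grips with 20 to 120 N. Pads are 22 mm wide; open, the fingers measure 114 mm over their backs; the gripper's body (76 mm by 85 mm) begins 54 mm behind the grasp point. The pads swing forward as they close: fully open they stand 13 mm farther back than shut.
Start: joints at [-1.318, 0.286, 1.577, -0, 1.279, -0.15], TCP at [0.265, -0.621, 0.231] pointing down, gripper open.
Joint ranges: [-2.77, 2.77], [-0.9, 2.22], [0.21, 2.48], [-1.53, 4.67], [0.24, 2.81], [-2.84, 2.84]. Speed limits (rad/s): [2.79, 2.79, 3.14, 3.14, 3.14, 3.14].

## Interface

Orientations are given as a unit quaternion [x, y, z, w].
In Python, from plant import * gives the robot as it stands.
- The arm moves only by the shell command python3 -m jog 'ROWS' [FORCE]. ROWS is a JSON object of lists of equal length, an entry for each row: "travel": the shift along the world's x, y, z in mm, a list of three; "dr": the turn, a rotation vector about the world's x, y, z in degrees, a list of three; "jaw": the closure in counts, from 0 (fully open) to 255 (shut). In form: {"travel": [[x, y, z], ...], "dr": [[wx, wy, wz], ...], "jaw": [jaw, ...]}. A call has 1 to 5 rows; each row shifts and turns the commanded pose from where the row before left it; what a row does not reach is not made up. A row lasts 1/12 s, in which the tool goes at most 41.7 mm and 7.16 degrees, less where a joint would pass 70% of its speed; a pose out of reach is approached as far as the arm can. A call is refused whole if a number of a shift passes 41.7 or a number of a turn 7.16, either way. A call with a gripper value outside its range is refused whole. The fingers move at their own pace and stop on an object; FORCE is the grip in N (left out, the last holds). Time passes only in rows, so rows that do not move let the fingers close. It gives the time, the measured TCP pose, the force and the opening at its end, in the units of the state.
- get_state(): the state, without advancing time (a new reading comes with each control period).
- read_camera(name): name is "side" or "top"; returns the picture (400x640x3 uint8, red, green, blue); there is no depth.
- camera_info(name): a dict with "K" (3x3 intrinsics, pixels), "k1" (the pictures are not rectified: a ray, as slopes to the right and down, at radius r is drawn at 1 + k1 r^2 times it, then the intrinsics apply), "R" (3x3) and "t" (3): a world point X has camera coordinates R X + t. Camera axes: x right, y down, z forward; pixel columns grow to the right and rows downward; lengths in m; the calibration is good to about 2 mm. A picture is of the moment at which its call begins. camera_info takes no time and is no camera call.
- sign_off(): hands the job in, once; it reports no verdict.
The state is a dict: "time": time; "qpos": joint angles; "dq": joint speeds; "joint_efforts": joint torques, N m; "eef_pos": TCP position; "tcp_rot": TCP orientation; "contact_force": force on the tool from outside, world axes, zero at the start; "wrist_torque": the same for the moment, N m; "opening": opening from 0.0 (shut) to 1.0 (fully open).
Only numpy, scipy, OpenCV 4.12 (cv2) and the standard library are available. Lean on these libraries where they do the work, as an engineer would, in place of code of your own. Each camera call takes 0.05 s, during which the arm holds its last target. There are 200 camera calls.

## Working session

There is one attempt and no reset: what is moved stays moved. The work goes in short steps, Python scripts to look and compute and a shell command to move; the robot and the scene stay as the last step left them, time stands still between calls to the robot, and variables do not carry over. Pictures are saved under pics/ and viewed, about 8 in all and at most 12, crops included, and the job is handed in when it is done.

```bash
mkdir -p pics; ls; python3 - <<'E'
from plant import *
import cv2
for n in("top","side"):
    cv2.imwrite(f"pics/{n}0.png",read_camera(n)[:,:,::-1]); c=camera_info(n); print(n,c)
print(get_state())
E
```

```text
pics
top {'K': array([[417.94775973,   0.        , 316.53678782],
       [  0.        , 417.94775973, 193.58421137],
       [  0.        ,   0.        ,   1.        ]]), 'k1': 0.02970260831151482, 'R': array([[-7.00029907e-04, -9.99998882e-01, -1.32125112e-03],
       [-9.87522761e-01,  8.99358865e-04, -1.57473768e-01],
       [ 1.57474780e-01,  1.19452921e-03, -9.87522287e-01]]), 't': array([-0.03195901,  0.59381115,  1.47610113])}
side {'K': array([[451.66277784,   0.        , 321.68762694],
       [  0.        , 451.66277784, 195.54712733],
       [  0.        ,   0.        ,   1.        ]]), 'k1': -0.07459338866335191, 'R': array([[-0.83155863, -0.55507516, -0.02004514],
       [-0.31128022,  0.49561093, -0.81084797],
       [ 0.46001615, -0.66802797, -0.58491347]]), 't': array([0.47447424, 0.29476226, 1.07565073])}
{'time': 0.1, 'qpos': array([-1.31802168e+00,  2.87138230e-01,  1.57801661e+00,  2.20740868e-06,
        1.27863819e+00, -1.49999520e-01]), 'dq': array([ 3.29808751e-04, -1.21756570e-04, -2.32514641e-03, -1.32075751e-03,
        2.65063264e-03, -7.59501672e-05]), 'joint_efforts': array([ 1.18051794e-03, -4.07292116e+01, -2.93698096e+01, -1.14632157e-04,
        3.38980928e-03,  3.69627358e-06]), 'eef_pos': array([ 0.26445813, -0.62038808,  0.23005232]), 'tcp_rot': array([ 9.79789536e-01,  2.00028137e-01, -5.54558563e-05, -1.09878892e-03]), 'contact_force': array([-0.14713389,  0.59912297,  0.01520315]), 'wrist_torque': array([-0.00358142,  0.01935056, -0.0137996 ]), 'opening': 1.001812140048179}
```

View pics/top0.png

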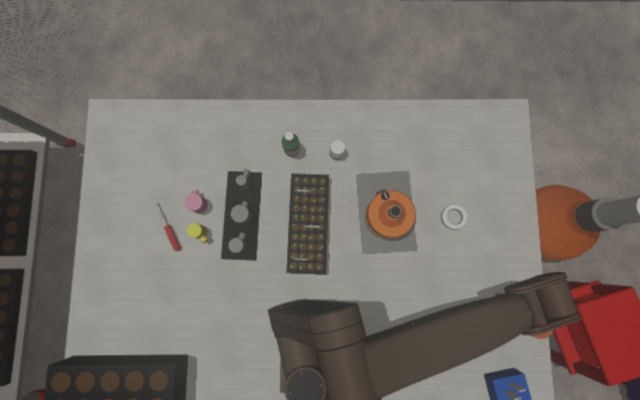

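View pics/side0.png

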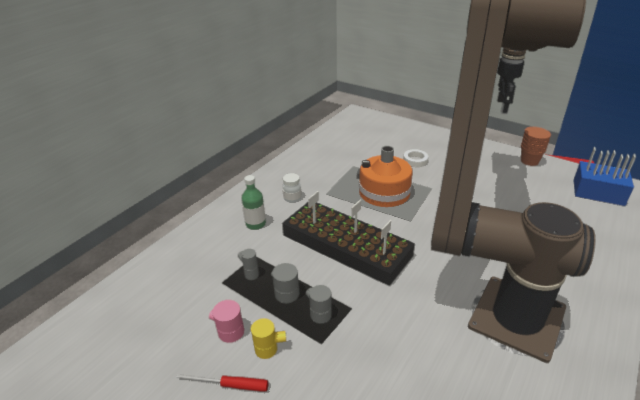

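Top: mat at columns 222–262 with grey elbows near (241,180), (239,213), (236,244); mister at (391,213) with its dial near (384,196); tray at (309,224). The side view agrees. I'll zoom in to measure.

```bash
python3 - <<'E'
import cv2,numpy as np
im=cv2.imread("pics/top0.png"); 
a=cv2.resize(im[165:265,215:275],None,fx=6,fy=6,interpolation=cv2.INTER_CUBIC)
b=cv2.resize(im[165:265,355:420],None,fx=6,fy=6,interpolation=cv2.INTER_CUBIC)
c=np.hstack([a,b]); c=cv2.convertScaleAbs(c,alpha=1.6)
cv2.imwrite("pics/crop0.png",c)
s=cv2.imread("pics/side0.png"); 
a=cv2.resize(s[240:335,215:355],None,fx=5,fy=5,interpolation=cv2.INTER_CUBIC)
cv2.imwrite("pics/crop1.png",cv2.convertScaleAbs(a,alpha=1.6))
E
```

```text
(no output)
```

View pics/crop0.png

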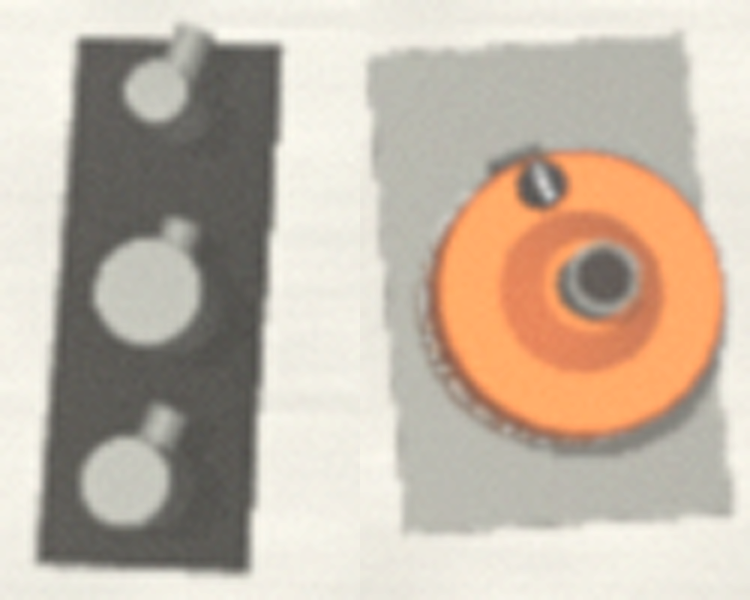

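View pics/crop1.png

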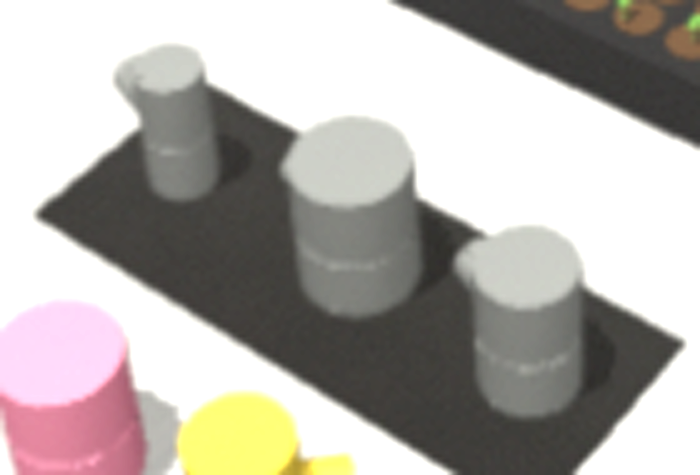

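```bash
cat > geo.py <<'E'
import numpy as np, cv2
from plant import *
def ray(n,px):
    c=camera_info(n);K=c["K"];d=np.array([c["k1"],0,0,0])
    # drawn = s*(1+k1 r^2): plain OpenCV radial model
    u=cv2.undistortPoints(np.array([[px]],float),K,d)[0,0]
    R,t=c["R"],c["t"]; return -R.T@t, R.T@np.array([u[0],u[1],1])
def at(n,px,z):
    o,v=ray(n,px); return o+v*(z-o[2])/v[2]
def px(n,X):
    c=camera_info(n); return cv2.projectPoints(np.array([X],float),cv2.Rodrigues(c["R"])[0],c["t"],c["K"],np.array([c["k1"],0,0,0.]))[0][0,0]
def tri(p,q):
    A=[];b=[]
    for n,x in(("top",p),("side",q)):
        o,v=ray(n,x);v=v/np.linalg.norm(v);P=np.eye(3)-np.outer(v,v);A.append(P);b.append(P@o)
    return np.linalg.lstsq(np.vstack(A),np.hstack(b),rcond=None)[0]
E
python3 - <<'E'
from geo import *
c=lambda x,y,x0:((x+.5)/6-.5+x0,(y+.5)/6-.5+165)
np.set_printoptions(precision=4,suppress=True)
ET=c(126,481,215)
print("elbow top",at("top",ET,.084),"side",at("side",(320.2,293),.084),"tri",tri(ET,(320.2,293)))
for nm,p in(("a",(156,91)),("c",(147,292))): print(nm,at("top",c(*p,215),.084))
e=at("top",ET,.084); o=at("top",c(168,408,215),.056); d=o-e; print("outlet",d,np.hypot(*d[:2]),np.degrees(np.arctan2(d[1],d[0])))
s=at("top",c(604-360,278,355),.169); m=at("top",c(581-360,294,355),.098); k=at("top",c(544-360,184,355),.112)
print("spout",s,"tri side",at("side",(387.5,150),.169),"base",m,"dial",k)
for q in(s,m): d=k-q;print(np.hypot(*d[:2]),np.degrees(np.arctan2(d[1],d[0])))
# mister base edge radius, tray corners
for p in((291,175),(328,175),(326,273),(287,273)): print("tray",at("top",p,.05))
for p in((320,226),(301,260),(313,179)): print(p,at("top",p,.15))
E
```

```text
elbow top [0.4077 0.2495 0.084 ] side [0.4042 0.2525 0.084 ] tri [0.4071 0.2499 0.08  ]
a [0.6382 0.2387 0.084 ]
c [0.5179 0.2406 0.084 ]
outlet [ 0.044  -0.0182 -0.028 ] 0.04763781082707755 -22.416397836043387
spout [ 0.5158 -0.2941  0.169 ] tri side [ 0.5099 -0.2837  0.169 ] base [ 0.5147 -0.2938  0.098 ] dial [ 0.5773 -0.2717  0.112 ]
0.0654791040134786 19.951853534286144
0.06636155340965828 19.409975359546287
tray [0.6623 0.061  0.05  ]
tray [ 0.6622 -0.0745  0.05  ]
tray [ 0.3097 -0.0656  0.05  ]
tray [0.3098 0.0719 0.05  ]
(320, 226) [ 0.4673 -0.0441  0.15  ]
(301, 260) [0.3549 0.019  0.15  ]
(313, 179) [ 0.6278 -0.0205  0.15  ]
```

Positions agree with the tray, dial radius and 115 mm spacing. Elbow_b is at (0.4075, 0.2495) with its outlet at −22.4°, the spout at (0.515, −0.294) and the dial at +19.7°. I'll swing around within reach, above everything.

```bash
python3 -m jog '{"travel":[[25,32,6],[25,32,6],[25,32,6],[25,32,6],[25,32,6]],"dr":[[0,0,-4.5],[0,0,-4.5],[0,0,-4.5],[0,0,-4.5],[0,0,-4.5]],"jaw":[0,0,0,0,0]}' 40
python3 -m jog '{"travel":[[25,32,6],[25,32,6],[25,32,6],[25,32,0],[25,32,0]],"dr":[[0,0,-4.5],[0,0,-4.5],[0,0,-4.5],[0,0,-4.5],[0,0,-4.5]],"jaw":[0,0,0,0,0]}'
python3 -m jog '{"travel":[[0,40,0],[0,40,0],[0,40,0],[0,40,0],[0,40,0]],"dr":[[0,0,0],[0,0,0],[0,0,0],[0,0,0],[0,0,0]],"jaw":[0,0,0,0,0]}'
```

```text
time: 0.52
eef_pos: [0.3902, -0.4591, 0.2609]
tcp_rot: [1.0, 0.003, -0.0, -0.001]
contact_force: [0.3, 0.2, -0.7]
opening: 1.001
time: 0.93
eef_pos: [0.5155, -0.2992, 0.2796]
tcp_rot: [0.981, -0.192, 0.0, 0.0]
contact_force: [0.0, 0.6, 0.3]
opening: 1.0
time: 1.35
eef_pos: [0.514, -0.0989, 0.2787]
tcp_rot: [0.982, -0.19, -0.0, -0.0]
contact_force: [0.9, 0.3, -0.0]
opening: 1.0
```

```bash
python3 -m jog '{"travel":[[0,40,0],[0,40,0],[0,40,0],[0,40,0],[0,38,0]],"dr":[[0,0,0],[0,0,0],[0,0,0],[0,0,0],[0,0,0]],"jaw":[0,0,0,0,0]}'
python3 -m jog '{"travel":[[-20,30,-10],[-20,30,-20],[-22,30,-20],[-22,30,-25],[-22,30,-25]],"dr":[[0,0,0],[0,0,0],[0,0,0],[0,0,-0.5],[0,0,0]],"jaw":[0,0,0,0,0]}'
python3 -m jog '{"travel":[[0,0,0],[0,0,0],[0,0,0]],"dr":[[0,0,0],[0,0,0],[0,0,0]],"jaw":[0,0,0]}'
python3 - <<'E'
from geo import *
im=read_camera("top")[:,:,::-1];cv2.imwrite("pics/top1.png",im)
s=read_camera("side")[:,:,::-1];cv2.imwrite("pics/side1.png",s)
f=lambda i:cv2.convertScaleAbs(cv2.resize(i,None,fx=4,fy=4,interpolation=cv2.INTER_CUBIC),alpha=1.5)
cv2.imwrite("pics/crop2.png",np.hstack([f(im[190:290,200:290]),f(s[230:330,250:350])]))
E
```

```text
time: 1.77
eef_pos: [0.5139, 0.0992, 0.279]
tcp_rot: [0.982, -0.19, -0.0, -0.0]
contact_force: [1.7, 1.0, 0.3]
opening: 0.998
time: 2.18
eef_pos: [0.4106, 0.2436, 0.1822]
tcp_rot: [0.981, -0.195, 0.0, -0.0]
contact_force: [1.2, 0.2, -0.3]
opening: 0.999
time: 2.43
eef_pos: [0.4123, 0.2424, 0.1834]
tcp_rot: [0.981, -0.194, 0.0, 0.0]
contact_force: [0.3, 0.2, 0.7]
opening: 1.0
```

View pics/crop2.png

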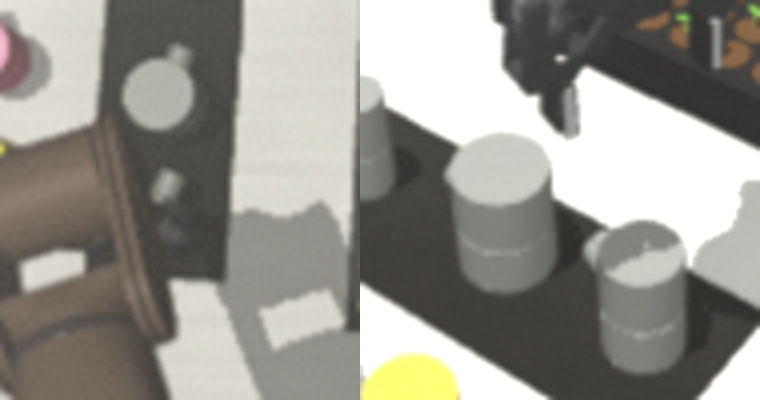

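```bash
python3 - <<'E'
from geo import *
s=get_state();p=s["eef_pos"];j=np.array([np.cos(1.18),np.sin(1.18),0])
print(s["qpos"])
for k in(-.0425,-.05,0,.05,.0425): print(k,px("side",p+j*k+[0,0,.013]),px("top",p+j*k+[0,0,.013]))
cv2.imwrite("pics/crop3.png",cv2.resize(cv2.imread("pics/side1.png")[130:330,210:400],None,fx=3,fy=3,interpolation=cv2.INTER_CUBIC))
E
```

```text
[ 3.17405939e-01 -1.11397049e-01  2.09168373e+00 -3.38281272e-04
  1.15876669e+00  2.28096779e+00]
-0.0425 [334.06758965 245.46094484] [243.30329894 246.69967079]
-0.05 [336.80586569 244.16089904] [245.44176817 247.59279487]
0 [318.20608126 252.98408008] [231.20699075 241.65054567]
0.05 [298.77312821 262.18391228] [217.02098374 235.73532381]
0.0425 [301.74260529 260.7793529 ] [219.14591762 236.62094712]
```

View pics/crop3.png

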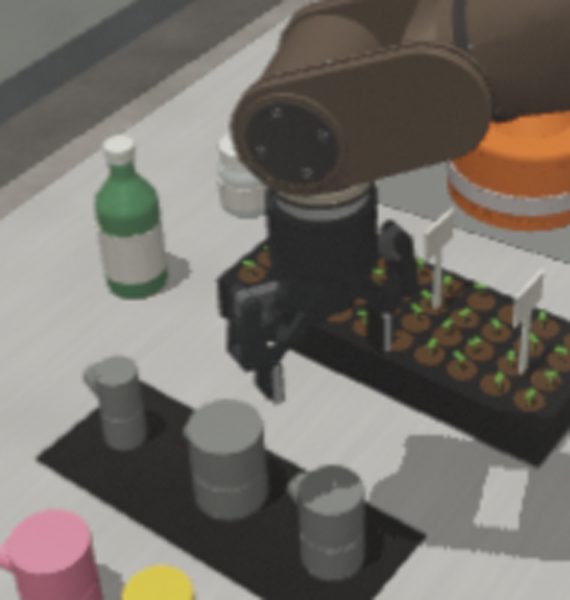

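```bash
python3 -m jog '{"travel":[[-5,7,-20],[0,0,-30],[0,0,-30],[0,0,-30],[0,0,-20]],"dr":[[0,0,0],[0,0,0],[0,0,0],[0,0,0],[0,0,0]],"jaw":[0,0,0,0,0]}'
python3 -m jog '{"travel":[[0,0,-15],[0,0,-9],[0,0,0],[0,0,0]],"dr":[[0,0,0],[0,0,0],[0,0,0],[0,0,0]],"jaw":[0,0,0,0]}'
```

```text
time: 2.95
eef_pos: [0.4076, 0.2482, 0.0516]
tcp_rot: [0.981, -0.196, -0.0, 0.0]
contact_force: [-0.4, 0.2, -0.8]
opening: 0.999
time: 3.28
eef_pos: [0.4082, 0.2491, 0.0298]
tcp_rot: [0.981, -0.195, 0.0, -0.0]
contact_force: [0.2, -0.1, 0.8]
opening: 0.997
```

Position is right. Closing gently.

```bash
python3 -m jog '{"travel":[[0,0,0],[0,0,0],[0,0,0],[0,0,0],[0,0,0]],"dr":[[0,0,0],[0,0,0],[0,0,0],[0,0,0],[0,0,0]],"jaw":[60,90,120,160,200]}' 40
python3 -m jog '{"travel":[[0,0,0],[0,0,0],[0,0,0],[0,0,0],[0,0,0]],"dr":[[0,0,0],[0,0,0],[0,0,0],[0,0,0],[0,0,0]],"jaw":[255,255,255,255,255]}'
python3 -m jog '{"travel":[[0,0,0],[0,0,10],[0,0,10],[0,0,10],[0,0,10]],"dr":[[0,0,0],[0,0,0],[0,0,0],[0,0,0],[0,0,0]],"jaw":[255,255,255,255,255]}'
```

```text
time: 3.7
eef_pos: [0.4083, 0.25, 0.0306]
tcp_rot: [0.981, -0.194, 0.001, -0.001]
contact_force: [-0.1, -0.3, 6.0]
opening: 0.6
time: 4.12
eef_pos: [0.4084, 0.25, 0.0307]
tcp_rot: [0.981, -0.194, 0.001, -0.001]
contact_force: [0.2, -0.4, 5.7]
opening: 0.601
time: 4.53
eef_pos: [0.4069, 0.2494, 0.0702]
tcp_rot: [0.981, -0.194, 0.0, -0.0]
contact_force: [0.4, -0.1, -1.5]
opening: 0.598
```

```bash
python3 -m jog '{"travel":[[0,0,25],[0,0,35],[0,0,35],[0,0,35],[0,0,30]],"dr":[[0,0,0],[0,0,0],[0,0,0],[0,0,0],[0,0,0]],"jaw":[255,255,255,255,255]}'
python3 -m jog '{"travel":[[20,-20,5],[25,-25,0],[25,-25,0],[20,-30,0],[18,-30,0]],"dr":[[0,0,2],[0,0,2],[0,0,2],[0,0,2],[0,0,2]],"jaw":[255,255,255,255,255]}'
python3 -m jog '{"travel":[[0,-30,0],[0,-30,0],[0,-30,0],[0,-30,0],[0,-30,0]],"dr":[[0,0,2],[0,0,2],[0,0,2],[0,0,2],[0,0,2]],"jaw":[255,255,255,255,255]}'
python3 -m jog '{"travel":[[0,-30,0],[0,-30,0],[0,-30,0],[0,-30,0],[0,-30,0]],"dr":[[0,0,2],[0,0,2],[0,0,2],[0,0,2],[0,0,2]],"jaw":[255,255,255,255,255]}'
```

```text
time: 4.95
eef_pos: [0.407, 0.2495, 0.2326]
tcp_rot: [0.981, -0.194, 0.001, -0.001]
contact_force: [0.9, -0.1, -0.0]
opening: 0.602
time: 5.37
eef_pos: [0.5158, 0.1182, 0.2352]
tcp_rot: [0.994, -0.107, 0.001, -0.0]
contact_force: [0.5, -0.8, -1.9]
opening: 0.604
time: 5.78
eef_pos: [0.5145, -0.0319, 0.2349]
tcp_rot: [1.0, -0.02, 0.0, 0.0]
contact_force: [1.2, -0.2, -0.6]
opening: 0.602
time: 6.2
eef_pos: [0.5145, -0.1819, 0.235]
tcp_rot: [0.998, 0.067, 0.0, 0.0]
contact_force: [-0.1, 0.5, -0.4]
opening: 0.599
```

```bash
python3 -m jog '{"travel":[[0,-30,0],[0,-28,0],[0,-25,0],[0,-20,0],[0,-9,0]],"dr":[[0,0,3],[0,0,3],[0,0,3],[0,0,2],[0,0,1]],"jaw":[255,255,255,255,255]}'
python3 -m jog '{"travel":[[0,0,-5],[0,0,-5],[0,0,0],[0,0,0]],"dr":[[0,0,0],[0,0,0],[0,0,0],[0,0,0]],"jaw":[255,255,255,255]}'
python3 - <<'E'
from geo import *
im=read_camera("top")[:,:,::-1];cv2.imwrite("pics/top2.png",im)
s=read_camera("side")[:,:,::-1];cv2.imwrite("pics/side2.png",s)
f=lambda i:cv2.convertScaleAbs(cv2.resize(i,None,fx=5,fy=5,interpolation=cv2.INTER_CUBIC),alpha=1.5)
cv2.imwrite("pics/crop4.png",np.hstack([f(im[160:270,350:430]),f(s[100:210,350:430])]))
E
```

```text
time: 6.62
eef_pos: [0.5144, -0.2951, 0.2348]
tcp_rot: [0.986, 0.17, -0.0, 0.001]
contact_force: [0.0, 0.5, -0.7]
opening: 0.604
time: 6.95
eef_pos: [0.5147, -0.2913, 0.2233]
tcp_rot: [0.985, 0.17, -0.001, -0.001]
contact_force: [-0.0, -0.5, -1.2]
opening: 0.599
```

View pics/crop4.png

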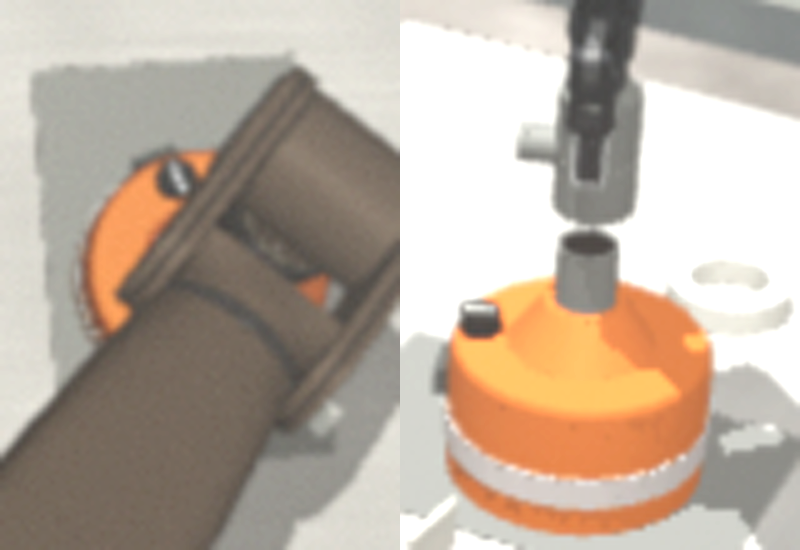

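```bash
python3 - <<'E'
from geo import *
np.set_printoptions(precision=4,suppress=True)
for z in(.05,.14,.155,.169,.197,.2,.22): print(z,px("side",[.515,-.294,z]),px("side",[.515,-.284,z]),px("side",[.525,-.294,z]))
g=cv2.cvtColor(cv2.imread("pics/side2.png"),cv2.COLOR_BGR2GRAY).astype(int)
for r in(135,137,139,141,150,152,154,156,158): print(r,g[r,372:404])
E
```

```text
0.05 [385.2025 179.761 ] [383.7962 181.2055] [382.4861 178.8623]
0.14 [386.9385 156.1404] [385.4911 157.5236] [384.1178 155.2828]
0.155 [387.2375 152.0378] [385.7829 153.4093] [384.3987 151.1879]
0.169 [387.519  148.1642] [386.0578 149.5244] [384.6632 147.3217]
0.197 [388.0893 140.2857] [386.6148 141.6222] [385.199  139.4589]
0.2 [388.151  139.4311] [386.675  140.7649] [385.2569 138.606 ]
0.22 [388.5653 133.6805] [387.0796 134.9962] [385.6461 132.8673]
135 [189 188 188 188 188 188 188 186 161 101  89  94 116  81  59  57  56  64
 101  95  91  91  90  88  91 130 185 190 189 188 188 188]
137 [189 189 189 189 189 189 190 187 144  95  89  93  98 100  93  92  95  95
 100  91  89  89  89  87  91 131 185 189 189 188 189 188]
139 [189 189 189 190 191 190 189 183 133  93  89  91  92  86  84  86  88  88
  89  89  89  88  88  87  98 147 186 189 189 189 187 186]
141 [190 190 191 190 188 187 187 185 151 103  90  92  94  85  85  87  87  89
  88  89  89  89  87  86 106 166 187 188 188 186 186 186]
150 [190 189 190 189 189 188 188 188 183 134 103  88  72  63  58  56  55  57
  59  70  87 114 186 190 189 189 189 189 189 188 189 188]
152 [190 189 189 190 188 188 188 189 184 118  91  91  94  89  88  86  87  89
  89  88  89 120 184 189 189 189 189 189 189 189 190 192]
154 [190 189 189 188 187 187 188 186 168 110  91  93  95  95  95  89  88  88
  89  88  89 123 183 188 189 189 190 190 191 190 189 187]
156 [178 175 169 165 161 158 157 152 130  97  91  94  95  96  96  89  90  90
  89  87  87 103 143 151 172 185 187 189 190 190 186 172]
158 [153 152 151 152 151 149 145 146 129  99  91  93  95  96  95  94  90  90
  89  87  87  96 105 106 109 109 116 129 141 159 167 147]
```

```bash
python3 - <<'E'
from geo import *
np.set_printoptions(precision=4,suppress=True)
for _ in range(1): s=get_state(); print(s["eef_pos"],s["tcp_rot"])
e=np.array([.5147+-.0007,-.2913-.0005,.1966]); sp=np.array([.5158,-.2941,.169])
t=np.linspace(0,2*np.pi,721)
def circ(c,r): return np.array([px("side",c+[r*np.cos(a),r*np.sin(a),0]) for a in t])
E=circ(e,.026);S=circ(sp,.020)
print("elbow bottom",E[E[:,1].argmax()],"u",E[:,0].min(),E[:,0].max())
print("rim top/bottom",S[S[:,1].argmin()],S[S[:,1].argmax()],S[:,0].min(),S[:,0].max())
for y in(16,19,22,25):
  a=np.radians(y); print(y,"outlet",px("side",e+[.048*np.cos(a),.048*np.sin(a),.040]),"dial",px("side",sp+[.066*np.cos(a),.066*np.sin(a),-.057]))
g=cv2.cvtColor(cv2.imread("pics/side2.png"),cv2.COLOR_BGR2GRAY).astype(int)
print(g[138:160,386:391].mean(1))
print(g[122:135,372:382])
E
```

```text
[ 0.5151 -0.2916  0.2241] [ 0.9854  0.1705 -0.     -0.0001]
elbow bottom [388.8194 144.9272] u 379.60051685104617 396.51998861586947
rim top/bottom [386.7433 144.93  ] [387.8781 151.3102] 380.88810636215544 393.7343150364688
16 outlet [373.4073 127.2131] dial [366.0638 160.6207]
19 outlet [373.2524 127.5797] dial [365.8477 161.1612]
22 outlet [373.1396 127.9518] dial [365.6861 161.7102]
25 outlet [373.0695 128.3283] dial [365.5797 162.2665]
[ 89.8  87.   87.2  87.2  87.4  87.6  96.4 129.8  91.8  58.   50.6  51.2
  57.   82.8  87.8  89.   89.8  90.4  90.8  90.4  91.6  92. ]
[[188 188 189 189 189 189 188 188 184 140]
 [188 188 186 186 186 186 186 186 182 128]
 [188 185 167 165 165 165 171 170 172 119]
 [186 179 156 151 151 151 154 154 153 109]
 [185 172 153 138 153 156 157 157 152 107]
 [183 159 144 137 145 147 149 150 146 106]
 [182 148 129 127 130 131 133 135 133 107]
 [180 139 113 110 112 114 115 117 117 102]
 [180 130  96  93  93  96  98  99 100  91]
 [181 133 103  95  93  94  90  91  87  83]
 [185 175 168 153 148 147 132 127 105  84]
 [187 186 185 181 179 180 176 172 148  95]
 [188 187 187 187 187 187 186 184 160 100]]
```

```bash
python3 -m jog '{"travel":[[2.5,-1.5,0],[0,0,-4],[0,0,-4],[0,0,-3],[0,0,0]],"dr":[[0,0,0],[0,0,0],[0,0,0],[0,0,0],[0,0,0]],"jaw":[255,255,255,255,255]}'
python3 -m jog '{"travel":[[0,0,0],[0,0,0],[0,0,0],[0,0,0],[0,0,0]],"dr":[[0,0,0],[0,0,0],[0,0,0],[0,0,0],[0,0,0]],"jaw":[255,255,255,255,255]}'
python3 - <<'E'
from geo import *
s=read_camera("side")[:,:,::-1]
cv2.imwrite("pics/crop5.png",cv2.convertScaleAbs(cv2.resize(s[100:200,340:440],None,fx=6,fy=6,interpolation=cv2.INTER_CUBIC),alpha=1.4))
g=cv2.cvtColor(s.copy(),cv2.COLOR_BGR2GRAY).astype(float)
for r in(138,140,142,143,153,154,155):
  v=g[r,370:405]; d=v<139; i=np.where(d)[0]; a,b=i[0],i[-1]
  L=a-(139-v[a])/(v[a-1]-v[a]); Rr=b+(139-v[b])/(v[b+1]-v[b]); print(r,370+L,370+Rr,370+(L+Rr)/2,Rr-L)
print(g[140:156,386:391].mean(1)); st=get_state(); print(st["time"],st["eef_pos"],st["tcp_rot"],st["contact_force"])
sp=[.5158,-.2941]
for z in (.155,.169,.19,.2):print(px("side",sp+[z]))
E
```

```text
time: 7.47
eef_pos: [0.517, -0.2936, 0.2117]
tcp_rot: [0.985, 0.17, -0.001, -0.001]
contact_force: [-0.4, 0.9, -2.1]
opening: 0.603
time: 7.88
eef_pos: [0.5176, -0.2942, 0.2133]
tcp_rot: [0.985, 0.17, 0.0, 0.0]
contact_force: [-1.5, -0.3, -0.7]
opening: 0.604
138 379.6338028169014 396.4029850746269 388.01839394576416 16.769182257725458
140 379.6029411764706 396.3478260869565 387.97538363171356 16.744884910485936
142 379.43333333333334 396.2241379310345 387.8287356321839 16.79080459770115
143 379.65625 396.1666666666667 387.9114583333333 16.510416666666668
153 380.66153846153844 393.26666666666665 386.9641025641026 12.605128205128205
154 380.49152542372883 393.27868852459017 386.8851069741595 12.787163100861349
155 380.21276595744683 393.327868852459 386.7703174049529 13.115102895012207
[92.8 88.6 87.  87.4 87.  87.2 86.  70.6 55.6 50.6 56.  82.4 87.8 88.4
 88.8 89.6]
7.9333 [ 0.51755609 -0.29416348  0.21329519] [9.85444419e-01 1.69997862e-01 1.00178797e-04 1.20324450e-04] [-0.85516446 -0.18073387 -0.42131941]
[387.02419121 151.95593269]
[387.30438854 148.08301891]
[387.72926485 142.19187964]
[387.93353396 139.35157879]
```

View pics/crop5.png

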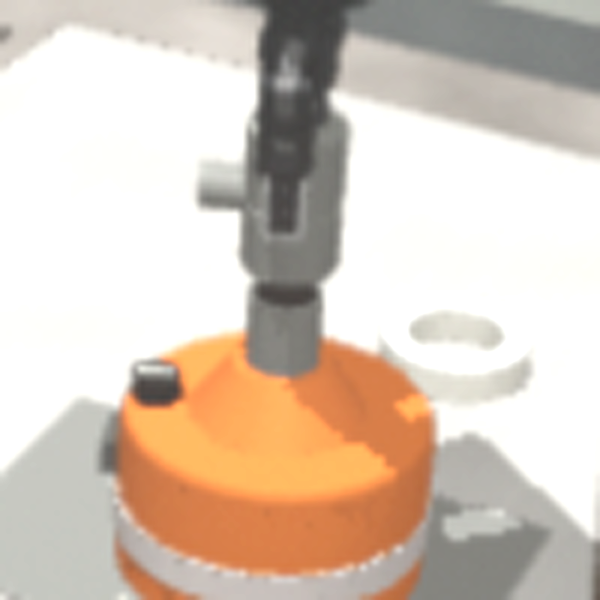

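The elbow and spout axes agree to about 0.5 mm in the side view. The elbow is about 17 mm above the rim, upright, with its outlet over the dial side.

```bash
python3 -c "
from plant import *
print(abs(get_state()['dq']).max()); print(sign_off())"
```

```text
0.0023031563021986886
the job is handed in; nothing more can be done
None
```

I picked out the 52 mm elbow (elbow_b), carried it over the tray with its underside about 55 mm above the label tops, and signed off while holding it above the spout. `sign_off` gives no verdict, so these are my own last checks:

| Check | Result |
|---|---|
| Centring in the side view | within about 0.5 mm of the spout axis |
| Centring along the side camera's line of sight | likely within 2–3 mm; rests on arm position and earlier measurements, because the arm blocks the top camera |
| Underside above the rim | about 17 mm |
| Tilt | under 0.01 rad, from the tool reading |
| Outlet direction | about 19.6°, against 19.7° for the dial (both from camera measurements, outlet carried over by the tool's turn) |
| Grip | jaws stopped at about 51 mm on the 52 mm barrel |
| Motion | arm at rest; readings showed no sign of contact during the carry |

**Disagreement:** just before the final adjustment, the two cameras differed by about 2 mm on sideways alignment. I corrected for it before signing off.

**Not checked:** I took no final picture of the other elbows or the bystanders. The path stayed clear of them.

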